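Release the bench lamp's ratchet and lower it onto its rest

ROBOT

A 6-joint arm with a two-finger parallel gripper is mounted at the origin on the work surface. World frame = base frame: x ahead of the robot, y to its left, z up, the work surface at z = 0. Lengths are in m, angles in rad, forces in N, time in s.
With the tool pointing down it reaches from about 0.325 to 0.9 m from the base axis. Payload 6.1 kg.
Tool frame: the origin (TCP) lies midway between the tips of the shut fingers; the grasp point (between the pads) lies 19 mm behind it; x points along the fingers, y is the direction in which the jaws open and shut, and the axes are right-handed (so a half turn about x gives the same grasp; the last joint's range is limited). The gripper opens to 85 mm and grips with 20 to 120 N. Pads are 22 mm wide; open, the fingers measure 114 mm over their backs; the gripper's body (76 mm by 85 mm) begins 54 mm behind the grasp point. The pads swing forward as they close: fully open they stand 13 mm farther back than shut.
Start: joints at [-1.276, 0.22, 1.526, -0, 1.395, -0.126], TCP at [0.255, -0.57, 0.231] pointing down, gripper open.
Joint ranges: [-2.98, 2.98], [-0.91, 2.08], [0.09, 2.57], [-1.24, 4.39], [0.2, 2.65], [-2.68, 2.68]. Speed limits (rad/s): [2.57, 2.57, 3.01, 3.14, 3.14, 3.14].

INTERFACE

Orientations are given as [roll, pitch, yaw] about the fixed x, y, z axes, in that order (R = Rz(yaw) Ry(pitch) Rx(roll)).
In Python, from plant import movep, move_l, set_joints, gripper_to, hold, inverse_kinematics, observe, get_image, get_calibration, Unreachable, job_done gives the robot as it stands. Calls block until the motion is done:
- movep(position, orientation): joint-space move of the TCP to a pose.
- move_l(position, feed=0.15, rotation=None, max_force=None): straight line of the TCP; rotation=None keeps the orientation; feed is the mean speed in m/s. With max_force (N) it stops when the force on the tool has changed by that much, and returns True; else False.
- set_joints(angles): joint-space move.
- gripper_to(opening, f_grip=None): finger opening in m; f_grip is the grip in N (None keeps the last); returns when the fingers have stopped.
- hold(seconds).
- inverse_kinematics(position, orientation): joint angles nearest the present ones, or None.
- observe(): the state.
- get_image(name): name is "scene" or "top" or "wrist"; returns (picture, depth): 400x640x3 uint8, red, green, blue; 400x640 float32, m along the optical axis (not along the pixel's ray), 0 where there is no reading.
- get_calibration(name): a dict with "intrinsics" (3x3 intrinsics, pixels), "world_from_camera" (4x4, takes a point from camera to world coordinates). Camera axes: x right, y down, z forward; pixel columns grow to the right and rows downward; lengths in m; the calibration is good to about 2 mm. A picture is of the moment at which its call begins: read the wrist's pose just before it. get_calibration takes no time and is no camera call; for the wrist camera it gives the pose at the moment of the call.
A pose or a line that the arm cannot do raises Unreachable and nothing moves.
- job_done(): hands the job in, once; it reports no verdict.
The state is a dict: "time_s": time; "q": joint angles; "joint_velocities": joint speeds; "joint_torque": joint torques, N m; "eef_pos": TCP position; "tcp_rot": TCP orientation; "ft_force": force on the tool from outside, world axes, zero at the start; "torque": the same for the moment, N m; "opening": finger opening in m.
Only numpy, scipy, OpenCV 4.12 (cv2) and the standard library are available. Lean on these libraries where they do the work, as an engineer would, in place of code of your own. Each camera call takes 0.05 s, during which the arm holds its last target.

TASK

The bench lamp in front of the solar cell is locked up by its ratchet: press the blue pawl lever right down so that it is free of the teeth, then push the yellow pad on the lamp head down until the lamp arm is fully home on its rest, leaving the pawl free. Only press and push; leave the solar cell, electrolyser, beaker and load box where they stand, and end with the robot clear of everything.

Things in the scene. Friction and masses are not known exactly. Their poses are not given: they have to be found in the camera images.
- lamp: Lamp stand, fixed to the bench: dark steel base 300 x 110 x 12 mm on a white sheet, two grey cheek plates (tops 144 mm high) around the ratchet. Origin on the bench surface. x axis level, towards the lamp head; z up. Arm hinge axis: parallel to y, at x -10, z 130 mm. Pawl pivot: parallel to y, at x -66, z 70 mm. The blue lever sticks out towards -x, the head towards +x.
- pawl (a joint): Angle of the blue pawl (rad): about 0 engaged in the brass teeth, 0.30 pressed right down on its stop; clear of the teeth from about 0.22. Stiff pivot, no spring: it stays where it is left. Pressing its pad takes about 3 N, more if the lamp arm bears on the pawl.
- pawl_pad (a point): Centre of the top face of the blue pawl lever's pad, 36 x 36 x 8 mm, to be pressed from above. At pawl 0 it lies 95 mm from the pawl pivot towards the lamp's -x and 34 mm above it (104 mm above the bench). It swings about the pivot: about 30 mm down and 6 mm further out to the stop.
- lamp_arm (a joint): How far the lamp arm is lowered (rad): 0 raised, arm 0.40 rad above level; 0.70 fully home, arm 0.30 rad below level, stopped by its black rest post. Starts at 0 to 0.12. With the pawl engaged it stops hard on a tooth at about 0.15. Stiff hinge: the arm stays at any angle and does not fall; lowering it takes about 3 to 6 N on the yellow pad.
- push_pad (a point): Centre of the top face of the yellow push pad, 50 mm along the arm x 40 mm, on the white lamp head (60 to 90 mm diameter, ends 225 mm from the hinge). It is 165 mm along the arm from the hinge axis and 53 mm above the arm's line, and swings with the arm, tilting as the arm does: 243 mm above the bench at joint 0, 132 mm at home.
- solar_cell: Loose bystander: dark solar cell panel 90 x 100 mm leaning on a clear foot 50 x 100 mm, 110 mm high, in front of the lamp. Origin: centre of its underside.
- electrolyser: Loose bystander: clear twin-tube electrolyser, foot 70 x 100 mm, 173 mm high. Origin: centre of its underside.
- beaker: Loose bystander: clear beaker 60 mm across, 75 mm high. Origin: centre of its underside.
- load_box: Loose bystander: dark blue box 70 x 50 x 35 mm with plug posts on top (47 mm high in all). Origin: centre of its underside.

How it is judged:
On the way, in this order (a step that is already met when the one before it is completed fails the run):
1. the pawl is pressed free of the teeth while the lamp is still up (value of joint pawl above 0.23 rad and value of joint lamp_arm below 0.25 rad), for 0.2 s.
2. the lamp arm is pushed down past its teeth onto its rest (value of joint lamp_arm above 0.66 rad), for 0.2 s.
At the end, for the whole second after the job is handed in: The lamp arm is at rest within 0.04 rad of fully home (joint above 0.66), the pawl is still free (joint above 0.22), and the four bystanders stand upright within 30 mm of where they began (value of joint lamp_arm above 0.66 rad and value of joint pawl above 0.22 rad and velocity of joint lamp_arm between -0.05 and 0.05 rad/s and distance of each of solar_cell, electrolyser, beaker, load_box from where it was at the start of the episode below 0.03 m and angle between each of solar_cell, electrolyser, beaker, load_box's own z axis and vertical below 0.2 rad); the robot touches nothing.
It fails at once if a bystander is shoved, knocked over or lifted (moved more than 30 mm) (distance of any of solar_cell, electrolyser, beaker, load_box from where it was at the start of the episode above 0.03 m).
It also fails if it takes over 48 s, if anything falls off the work surface, if the arm or the gripper's body presses on something with over 40 N, if the wrist force passes 120 N, or if a joint passes its speed limit or range.

## Working session

There is one attempt and no reset: what is moved stays moved. The work goes in short steps, each a Python script; the robot and the scene stay as the last script left them, time stands still between calls to the robot, and variables do not carry over. Pictures are saved under pics/ and viewed, and the job is handed in when it is done.

```bash
ls; mkdir -p pics; python3 - <<'E'
from plant import *
import cv2,numpy as np
s=observe();print(s['time_s'],s['eef_pos'],s['tcp_rot'],s['opening'])
for n in ("scene","top"):
    im,d=get_image(n);cv2.imwrite(f"pics/{n}0.png",im[...,::-1]);np.savez(f"pics/{n}0.npz",im=im,d=d)
    c=get_calibration(n);print(n,c)
E
```

```text
pics
0.0 [ 0.25514392 -0.56988881  0.23018088] [-1.70761437  1.56883533  1.85484638] 0.08557474332816652
scene {'intrinsics': array([[519.02259259,   0.        , 320.65392195],
       [  0.        , 519.02259259, 197.51972404],
       [  0.        ,   0.        ,   1.        ]]), 'world_from_camera': array([[-0.6780446 ,  0.60474458, -0.41777927,  1.25167007],
       [ 0.73495681,  0.55032064, -0.3962142 ,  0.72058173],
       [-0.00969584, -0.57570061, -0.81760308,  1.38724347],
       [ 0.        ,  0.        ,  0.        ,  1.        ]])}
top {'intrinsics': array([[475.09820746,   0.        , 317.41075186],
       [  0.        , 475.09820746, 193.71875897],
       [  0.        ,   0.        ,   1.        ]]), 'world_from_camera': array([[ 0.0132404 , -0.99354685,  0.112647  ,  0.45900163],
       [-0.99982926, -0.01460723, -0.011317  ,  0.13336479],
       [ 0.01288943, -0.11247792, -0.99357062,  1.33257675],
       [ 0.        ,  0.        ,  0.        ,  1.        ]])}
```

View pics/scene0.png

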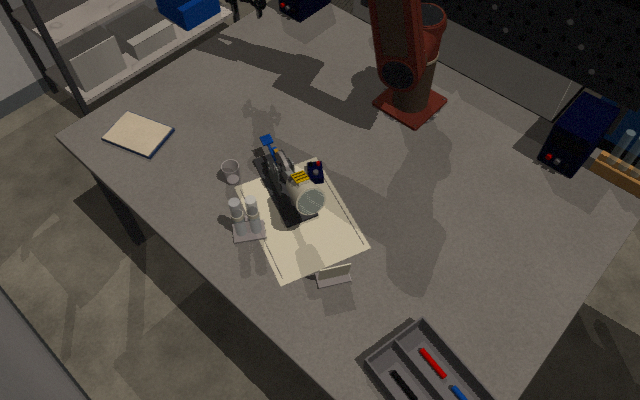

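View pics/top0.png

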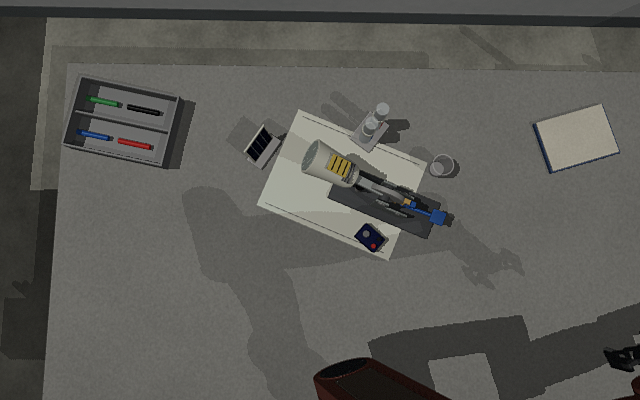

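The scene view shows the lamp mid-bench, with the blue pawl pad near (268,140) and the yellow pad near (301,176). In the top view they are at about (439,217) and (342,168). The load box is at (370,237), the electrolyser at (372,125), the beaker at (443,165) and the solar cell at (262,145). Next I'll measure the two pads with masks and depth.

```bash
cat > h.py <<'E'
import numpy as np,cv2
from plant import *
def cloud(n,d):
    c=get_calibration(n);K=c["intrinsics"];T=c["world_from_camera"]
    v,u=np.mgrid[:400,:640]
    P=np.stack([(u-K[0,2])/K[0,0]*d,(v-K[1,2])/K[1,1]*d,d],-1)
    return P@T[:3,:3].T+T[:3,3]
def masks(im):
    h=cv2.cvtColor(im,cv2.COLOR_RGB2HSV)
    return dict(blue=cv2.inRange(h,(100,150,90),(120,255,255)),yellow=cv2.inRange(h,(18,120,100),(35,255,255)))
E
python3 - <<'E'
from h import *
for n,(x0,y0,x1,y1) in dict(scene=(220,110,380,300),top=(230,80,480,270)).items():
    z=np.load(f"pics/{n}0.npz");im,d=z['im'],z['d'];P=cloud(n,d);np.save(f"pics/{n}P.npy",P)
    for k,m in masks(im).items():
        w=np.zeros_like(m);w[y0:y1,x0:x1]=m[y0:y1,x0:x1]
        cn,lab,st,ce=cv2.connectedComponentsWithStats(w)
        for i in range(1,cn):
            if st[i,4]<6: continue
            q=P[lab==i];print(n,k,st[i],ce[i].round(1),np.median(q,0).round(3),q.min(0).round(3),q.max(0).round(3))
    cr=cv2.resize(im[y0:y1,x0:x1],None,fx=3,fy=3,interpolation=cv2.INTER_CUBIC)
    cr=np.clip(cr.astype(float)*1.5,0,255).astype(np.uint8)
    cv2.imwrite(f"pics/{n}0c.png",cr[...,::-1])
E
```

```text
scene blue [260 134  16  21 119] [267.1 141.2] [ 0.55  -0.189  0.104] [ 0.522 -0.215  0.082] [1.252 0.721 1.387]
scene yellow [274 148   5   5  13] [276. 150.] [ 0.578 -0.107  0.145] [ 0.489 -0.21  -0.001] [ 0.585 -0.097  0.155]
scene yellow [291 170  18  13 120] [299.7 176.5] [0.653 0.075 0.243] [ 0.507 -0.087 -0.003] [0.678 0.1   0.252]
top blue [410 201   6   7  26] [412.9 204. ] [ 0.572 -0.122  0.138] [ 0.564 -0.128  0.133] [ 0.58  -0.115  0.144]
top blue [404 205  42  21 233] [433.  215.3] [ 0.547 -0.188  0.103] [ 0.459 -0.213  0.076] [0.574 0.133 1.333]
top yellow [327 154  24  24 274] [338.7 165.4] [0.65  0.072 0.241] [0.624 0.045 0.229] [0.676 0.1   0.253]
top yellow [402 198   9   7  34] [406.6 201.1] [ 0.578 -0.105  0.146] [ 0.571 -0.113  0.098] [ 0.586 -0.098  0.152]
```

View pics/scene0c.png

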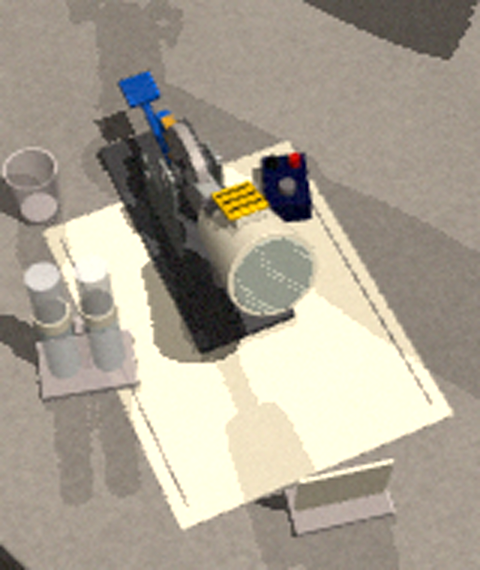

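View pics/top0c.png

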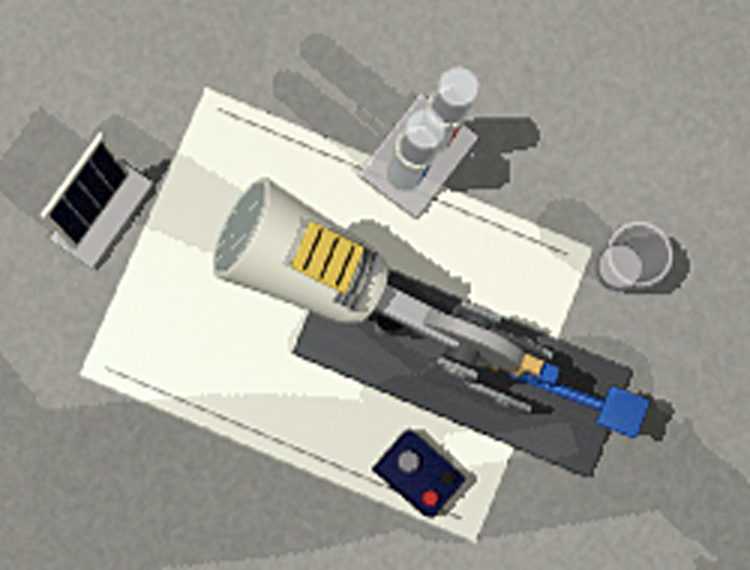

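```bash
python3 - <<'E'
from h import *
R={}
for n,(x0,y0,x1,y1) in dict(scene=(220,110,380,300),top=(230,80,480,270)).items():
    z=np.load(f"pics/{n}0.npz");im=z['im'];P=np.load(f"pics/{n}P.npy")
    M=masks(im);Z=P[...,2]
    for k,zr,cond in (("blue",(.09,.115),P[...,1]<-.165),("yellow",(.225,.26),P[...,1]>.02)):
        w=((M[k]>0)&(Z>zr[0])&(Z<zr[1])&cond)
        w[:y0]=0;w[y1:]=0;w[:,:x0]=0;w[:,x1:]=0
        q=P[w];r=cv2.minAreaRect((q[:,:2]*1000).astype(np.float32))
        A=np.c_[q[:,:2],np.ones(len(q))];pl=np.linalg.lstsq(A,q[:,2],rcond=None)[0]
        print(n,k,len(q),q.mean(0).round(4),r,"slope",pl[:2].round(3),'z at rect ctr',(np.array([r[0][0]/1e3,r[0][1]/1e3,1])@pl).round(4))
# base: dark pixels at z~0.012 in top
z=np.load("pics/top0.npz");im=z['im'];P=np.load("pics/topP.npy")
w=(abs(P[...,2]-.012)<.004)&(im.max(-1)<75)&(abs(P[...,0]-.6)<.2)&(P[...,1]>-.23)&(P[...,1]<.12)
q=P[w];r=cv2.minAreaRect((q[:,:2]*1000).astype(np.float32));print("base",w.sum(),r)
# tall things map
for nm,(a,b,c,dd) in dict(electro=(350,95,395,155),beaker=(425,148,465,182),box=(350,218,392,256),cell=(240,118,285,172)).items():
    q=P[b:dd,a:c].reshape(-1,3);q=q[(q[:,2]>.02)&(q[:,2]<.3)]
    print(nm,q.min(0).round(3),q.max(0).round(3))
cal=68.3*np.pi/180
for psi in (cal,cal-np.pi):
  for p in ([.545,-.195,.2],[.545,-.195,.07],[.652,.074,.3],[.67,.11,.13]):
    print(psi,p,inverse_kinematics(p,[0,np.pi/2,psi]))
E
```

```text
scene blue 98 [ 0.5448 -0.1915  0.1035] ((545.60888671875, -188.40386962890625), (50.43782424926758, 34.003597259521484), 72.08016967773438) slope [-0.05 -0.17] z at rect ctr 0.1029
scene yellow 117 [0.6533 0.074  0.242 ] ((651.5504760742188, 71.87812805175781), (50.24563217163086, 40.13224411010742), 67.79509735107422) slope [0.15  0.326] z at rect ctr 0.241
top blue 186 [ 0.543  -0.1917  0.1036] ((544.935302734375, -187.15618896484375), (46.08012390136719, 34.35115432739258), 68.80264282226562) slope [-0.055 -0.162] z at rect ctr 0.1028
top yellow 274 [0.6499 0.0721 0.2404] ((650.0414428710938, 71.90052795410156), (46.83915328979492, 38.43255615234375), 66.92454528808594) slope [0.157 0.354] z at rect ctr 0.2404
base 2111 ((603.5853881835938, -101.1119384765625), (282.1219482421875, 321.6879577636719), 41.21944046020508)
electro [ 0.754 -0.056  0.022] [0.826 0.006 0.181]
beaker [ 0.657 -0.246  0.02 ] [ 0.715 -0.187  0.081]
box [ 0.449 -0.065  0.02 ] [0.528 0.015 0.055]
cell [0.694 0.251 0.02 ] [0.78  0.313 0.115]
1.1920598791121269 [0.545, -0.195, 0.2] None
1.1920598791121269 [0.545, -0.195, 0.07] None
1.1920598791121269 [0.652, 0.074, 0.3] None
1.1920598791121269 [0.67, 0.11, 0.13] None
-1.9495327744776663 [0.545, -0.195, 0.2] [-4.79815786e-01  1.34836027e-01  1.68362388e+00 -4.44089210e-16
  1.32313275e+00 -1.01079338e-01]
-1.9495327744776663 [0.545, -0.195, 0.07] [-4.79815786e-01  2.80685693e-01  1.77727045e+00 -4.44089210e-16
  1.08363651e+00 -1.01079338e-01]
-1.9495327744776663 [0.652, 0.074, 0.3] [-7.05810034e-03  2.61400224e-01  1.35041846e+00 -4.44089210e-16
  1.52977397e+00  3.71678347e-01]
-1.9495327744776663 [0.67, 0.11, 0.13] [ 4.67036248e-02  4.28000046e-01  1.46209055e+00 -4.44089210e-16
  1.25150205e+00  4.25440072e-01]
```

Both views agree on the two pads: blue at (0.543,-0.1935,0.1035) and yellow at (0.651,0.072,0.2407). That puts the lamp yaw at 67.9° and the arm at about 0.38 rad above level. Next I press the pawl.

```bash
cat >> h.py <<'E'
YAW=np.radians(67.9);U=np.array([np.cos(YAW),np.sin(YAW)]);O=np.array([.604,-.0435])
ORI=[0,np.pi/2,YAW-np.pi]
def L(x,z): return [*(O+U*x),z]
def st(t=""):
    s=observe();p=s['eef_pos'];print(t,round(s['time_s'],2),np.round(p,4),"lampx",round(float((p[:2]-O)@U),4),"F",np.round(s['ft_force'],1))
E
python3 - <<'E'
from h import *
gripper_to(0.0);st()
movep(L(-.162,.20),ORI);st()
print(move_l(L(-.162,.120),feed=.12));st("above")
for x,z in ((-.164,.095),(-.166,.084),(-.168,.069)):
    r=move_l(L(x,z),feed=.04,max_force=20);st(r)
    if r: break
hold(.3);st("held")
p=observe()['eef_pos'];move_l([p[0],p[1],.2],feed=.12);st()
for n in ("scene","top"):
    im,d=get_image(n);np.savez(f"pics/{n}1.npz",im=im,d=d);cv2.imwrite(f"pics/{n}1.png",im[...,::-1])
    cr=im[110:230,220:380] if n=="scene" else im[130:270,300:480]
    cr=np.clip(cv2.resize(cr,None,fx=4,fy=4,interpolation=cv2.INTER_CUBIC).astype(float)*1.5,0,255).astype(np.uint8)
    cv2.imwrite(f"pics/{n}1c.png",cr[...,::-1])
E
```

```text
0.87 [ 0.2553 -0.5705  0.2313] lampx -0.6194 F [-0.2 -0.6  0.8]
 2.6 [ 0.5429 -0.1946  0.2001] lampx -0.163 F [ 0.3 -0.2  1. ]
False
above 3.42 [ 0.5435 -0.194   0.1207] lampx -0.1622 F [-0.3 -0.1 -0. ]
False 4.19 [ 0.542  -0.1951  0.0947] lampx -0.1638 F [ 0.5 -0.1  0.2]
False 4.62 [ 0.5412 -0.1971  0.0835] lampx -0.166 F [-0.4 -0.3 -0.4]
True 4.96 [ 0.5418 -0.1985  0.0754] lampx -0.167 F [-3.9  2.6 11. ]
held 5.26 [ 0.5418 -0.1985  0.0753] lampx -0.167 F [-4.1  1.7 11.6]
 6.46 [ 0.5412 -0.1982  0.1988] lampx -0.167 F [ 0.1 -0.1 -0.4]
```

View pics/scene1c.png

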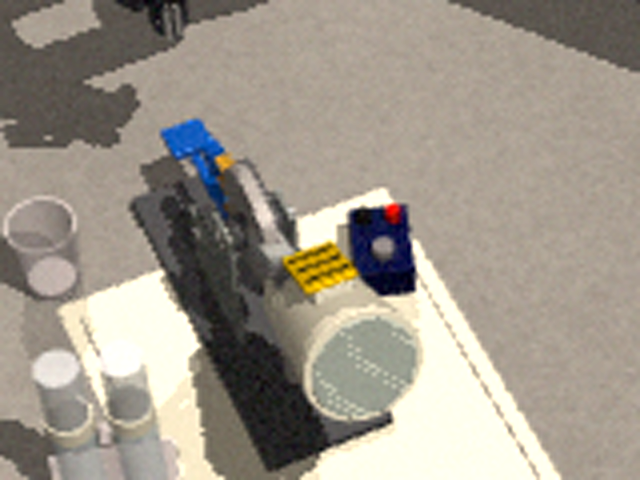

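```bash
python3 - <<'E'
from h import *
for n,(x0,y0,x1,y1) in dict(scene=(220,110,380,300),top=(230,80,480,270)).items():
  for i in "01":
    z=np.load(f"pics/{n}{i}.npz");im=z['im'];P=cloud(n,z['d']);m=masks(im)
    lx=(P[...,:2]-O)@U
    w=(m['blue']>0)&(lx<-.145)&(lx>-.2)&(P[...,2]>.03)&(P[...,2]<.13)
    q=P[w];print(n,i,"blue",w.sum(),q.mean(0).round(4) if len(q) else '',"lx",lx[w].min().round(3) if len(q) else '')
    w=(m['yellow']>0)&(lx>.08)&(P[...,2]>.1);w[:y0]=0
    q=P[w];print(n,i,"yel",w.sum(),q.mean(0).round(4))
E
```

```text
scene 0 blue 89 [ 0.5439 -0.1936  0.1043] lx -0.183
scene 0 yel 117 [0.6533 0.074  0.242 ]
scene 1 blue 71 [ 0.5438 -0.1974  0.0758] lx -0.184
scene 1 yel 108 [0.6595 0.0809 0.2531]
top 0 blue 172 [ 0.5425 -0.1932  0.1041] lx -0.178
top 0 yel 274 [0.6499 0.0721 0.2404]
top 1 blue 175 [ 0.5407 -0.1966  0.0749] lx -0.184
top 1 yel 273 [0.6486 0.0726 0.2485]
```

The picture shows the blue pad lowered, at (190,138) in the crop. Depth gives a drop of about 29 mm, so roughly 0.29 rad and clear of the teeth, and the lamp is still up. Next I push the yellow pad along its arc.

```bash
python3 - <<'E'
from h import *
def pad(a): return -.010+.165*np.cos(a)-.053*np.sin(a), .130+.165*np.sin(a)+.053*np.cos(a)
p=observe()['eef_pos'];move_l([p[0],p[1],.32],feed=.2)
x,z=pad(.4)
movep(L(x,.31),ORI);st("over")
move_l(L(x,.265),feed=.1);st()
for a in (.36,.27,.18,.09,0,-.09,-.18,-.26):
    x,z=pad(a);r=move_l(L(x,z),feed=.06,max_force=25);st((a,r))
    if r: break
if not r:
    x,z=pad(-.3);r=move_l(L(x,z-.010),feed=.03,max_force=25);st(("end",r))
hold(.4);st("held")
E
```

```text
over 8.42 [0.6495 0.0677 0.3096] lampx 0.1201 F [0.3 0.4 0.1]
 9.02 [0.6497 0.0685 0.2651] lampx 0.121 F [-0.3  0.5  0.1]
(0.36, False) 9.62 [0.6509 0.073  0.2371] lampx 0.1256 F [-0.2 -0.7 -0.6]
(0.27, False) 10.03 [0.6545 0.082  0.2242] lampx 0.1352 F [-0.2 -0.1  0.2]
(0.18, False) 10.44 [0.6574 0.0893 0.2108] lampx 0.1432 F [-0.8  0.1 -0.1]
(0.09, False) 10.85 [0.6599 0.0955 0.1967] lampx 0.1498 F [-0.4 -0.7  1.1]
(0, False) 11.26 [0.6618 0.1004 0.182 ] lampx 0.155 F [-0.8  0.9 -0.1]
(-0.09, False) 11.67 [0.6634 0.104  0.1673] lampx 0.159 F [-0.8 -0.3  0.3]
(-0.18, False) 12.07 [0.6645 0.1064 0.152 ] lampx 0.1617 F [ 0.3 -0.   0. ]
(-0.26, False) 12.46 [0.665  0.1076 0.1383] lampx 0.1629 F [ 0.5 -0.5 -0.3]
('end', True) 12.83 [0.6656 0.1077 0.1338] lampx 0.1633 F [-2.2  0.   7.1]
held 13.23 [0.6656 0.1077 0.1337] lampx 0.1633 F [-2.6  0.3  8.1]
```

```bash
python3 - <<'E'
from h import *
p=observe()['eef_pos'];move_l([p[0],p[1],.30],feed=.12);movep([.45,-.42,.33],ORI);st()
for n in ("scene","top"):
    im,d=get_image(n);np.savez(f"pics/{n}2.npz",im=im,d=d)
    cr=im[110:300,220:380] if n=="scene" else im[90:270,230:480]
    cr=np.clip(cv2.resize(cr,None,fx=3,fy=3,interpolation=cv2.INTER_CUBIC).astype(float)*1.5,0,255).astype(np.uint8)
    cv2.imwrite(f"pics/{n}2c.png",cr[...,::-1])
    P=cloud(n,d);m=masks(im);lx=(P[...,:2]-O)@U
    w=(m['blue']>0)&(lx<-.145)&(lx>-.2)&(P[...,2]>.03)&(P[...,2]<.13);q=P[w];print(n,"blue",w.sum(),q.mean(0).round(4))
    ly=(P[...,:2]-O)@np.array([-U[1],U[0]])
    w=(m['yellow']>0)&(lx>.08)&(lx<.23)&(abs(ly)<.04)&(P[...,2]>.08)
    q=P[w];X=lx[w];s=np.polyfit(X,q[:,2],1);print(n,"yel",len(q),q.mean(0).round(4),"lx",X.mean().round(4),"tilt",np.arctan(s[0]).round(3))
E
```

```text
16.82 [ 0.4507 -0.4192  0.3299] lampx -0.4058 F [-0.5 -0.6  0.4]
scene blue 72 [ 0.5435 -0.1973  0.0757]
scene yel 188 [0.6662 0.1068 0.1326] lx 0.1627 tilt -0.264
top blue 170 [ 0.5406 -0.1968  0.075 ]
top yel 224 [0.6639 0.1068 0.1321] lx 0.1618 tilt -0.305
```

View pics/scene2c.png

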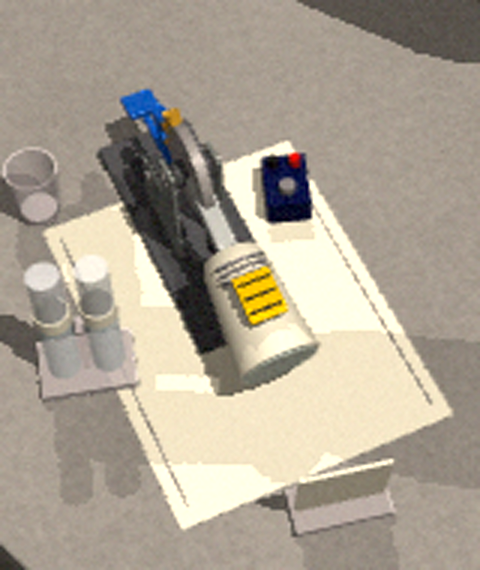

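View pics/top2c.png

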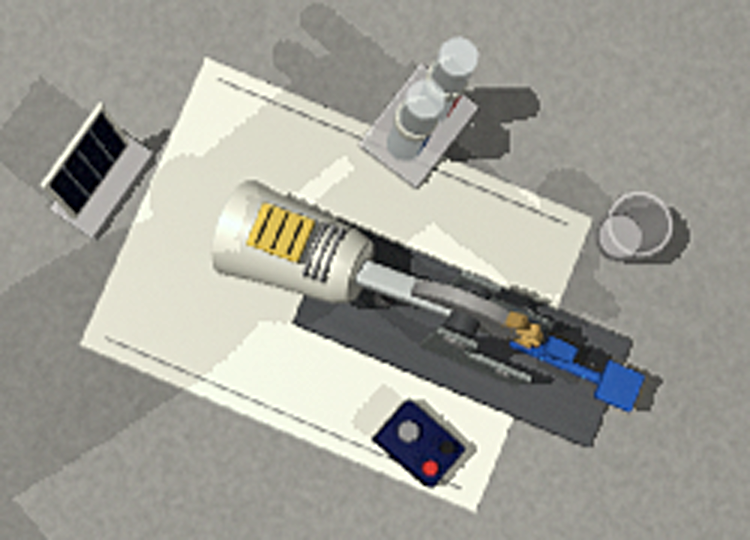

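Both pictures show the lamp head lowered: the yellow pad is at (260,295) in the scene crop and (280,233) in the top crop. Its height is 132 mm and its tilt about -0.3 rad, which is home. The blue pad is still down at 75 mm, the bystanders look unmoved, and the robot is clear, so I'm handing in.

```bash
python3 - <<'E'
from h import *
hold(.3);st();job_done()
E
```

```text
17.23 [ 0.4502 -0.4198  0.33  ] lampx -0.4065 F [-0.7 -0.1 -0.9]
the job is handed in; nothing more can be done
```

The lamp is down on its rest with the pawl left free, and I handed the job in at 17.2 s; no verdict is reported. I pressed the blue pawl pad down to its stop with the shut fingers, then pushed the yellow pad along its arc until the arm met the rest, and moved the robot clear.

- **Lamp arm:** the yellow pad is 132 mm above the bench, which matches the stated home height. Its tilt reads -0.305 rad from the top camera and -0.264 rad from the scene camera, against -0.30 expected. The scene camera's tilt is the noisier reading, and both cameras agree on the height.
- **Pawl:** the blue pad is at 75 mm, about 29 mm lower than it began. That puts the pawl at about 0.29 rad, and it did not move during the lamp push.
- **Bystanders:** all four look unmoved and upright in both pictures; I checked them by eye and did not re-measure them.
- **Force readings:** the wrist force read about zero between steps while the arm was being lowered, though 3 to 6 N was expected. I relied on the stop contact and the pictures instead.

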